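Lay the bangle mandrel in the marking jig and strike the stamp

TASK

Without dropping it, lay the standing bangle mandrel on its side in the open end of the marking jig's V-cradle, nose towards the stamp but still short of the stamp's bridge, and let go; then take hold of it again round its middle, slide it on under the bridge until its nose rests against the end stop, and let go. With the face of the mallet's head, held by the handle, drive the sprung stamp right down onto the mandrel, then stand the mallet back on the bench on its face as it was. Do not push the stamp down with the hand, and leave the other things on the bench alone.

Things in the scene. Friction and masses are not known exactly. Their poses are not given: they have to be found in the camera images.
- mandrel: loose bangle mandrel: a round bar 46 mm in diameter and 130 mm long, 0.4 kg; its lower 50 mm is a wooden grip, the rest bright steel of the same diameter with a 12 mm wide silver band 102 to 114 mm up and a tapered nose over the last 14 mm (28 mm wide flat at the end). It starts upright on its grip. Origin: centre of the grip's end face; z runs along the bar to the nose
- mandrel_mid (a point): middle of the mandrel, on its axis, 65 mm from either end
- mandrel_tip (a point): centre of the mandrel's nose end face, on the axis, 130 mm from the origin
- jig: dark steel marking jig, fixed: base 110 mm (x) by 274 mm (y), 12 mm thick, from y = -176 to 98 mm. Origin: on the bench under the cradle's axis; y runs along the cradle from its open end to the stamp, z up. Four V supports, each 14 mm long and 54 mm wide, at y = -165, -83, -35 and 30 mm; they hold the mandrel with its axis 60 mm above the bench; their tops are 11 mm below that axis
- bridge (a point): centre of the top of the bridge over the cradle, at jig y = 58 mm, 101 mm above the bench; the bridge is 30 mm long along the cradle (y = 43 to 73 mm), its two posts 76 mm apart inside and 104 mm outside, its underside 91 mm above the bench (8 mm over a lying mandrel)
- end_stop (a point): point on the cradle's axis on the face of the upright end stop, at jig y = 80 mm; the stop is a plate 44 mm wide, 8 mm thick, its top 75 mm above the bench. The mandrel's nose touches this point when home
- cradle_seat (a point): point on the cradle's axis at jig x = 0, y = 0, 60 mm above the bench; axes as the jig's. When the mandrel is home its middle lies 15 mm further on, at y = 15 mm, its tip at y = 80 mm
- stamp: sprung upright steel stamp in the bridge at jig y = 58 mm, foot 14 mm in diameter, cap 32 mm in diameter. Origin: centre of its foot, 93 mm above the bench when up. It needs about 6 N and moves 10 mm down until the foot meets a mandrel that is home, and springs back up
- stamp_top (a point): centre of the top of the stamp's cap, 131 mm above the bench when up
- mallet: loose mallet, 0.3 kg, standing on one face of its head: head an upright round wooden drum 52 mm in diameter, 72 mm high; handle a straight wooden bar 20 mm wide and 22 mm high that leaves the head towards the mallet's -x, its centre line 36 mm above the face, its end 175 mm from the head's axis. Origin: centre of the lower (striking) face; z up through the head
- mallet_grip (a point): point on the handle's centre line, 62 mm from the head's axis, 36 mm above the striking face
- wax_pot: bystander: round amber glass pot with steel lid, 50 mm in diameter, 55 mm high; origin centre of the underside
- ring_box: bystander: closed black ring box, 60 x 60 x 47 mm; origin centre of the underside
- open_ring_box: bystander: open black ring box, 60 x 60 mm, its lid standing to 82 mm on the +x side; origin centre of the underside
- tray: bystander: black jewellery tray 110 x 200 x 28 mm with bangles; origin centre of the underside
- driver: bystander: screwdriver lying on the bench, 170 mm long along its x
- loupe: bystander: steel loupe tin, 40 mm in diameter, 36 mm high; origin centre of the underside

How it is judged:
By the outcome, as a careful person would: the job done as asked, in the order asked, and still so for the second after the job is handed in, with the robot touching nothing.
It also fails if it takes over 72 s, if anything falls off the work surface, if the arm or the gripper's body presses on something with over 40 N, if the wrist force passes 120 N, or if a joint passes its speed limit or range.

ROBOT

A 7-joint arm with a two-finger parallel gripper is mounted at the origin on the work surface. World frame = base frame: x ahead of the robot, y to its left, z up, the work surface at z = 0. Lengths are in m, angles in rad, forces in N, time in s.
With the tool pointing down it reaches from about 0.425 to 1.025 m from the base axis. Payload 3.6 kg.
Tool frame: the origin (TCP) lies midway between the tips of the shut fingers; the grasp point (between the pads) lies 19 mm behind it (bot.hold_point_z is the distance from the TCP to the grasp point, in m); z points along the fingers, y is the line along which they close (so a half turn about z gives the same grasp; the last joint's range is limited). The gripper opens to 85 mm and grips with 20 to 120 N. Pads are 22 mm wide; open, the fingers measure 114 mm over their backs; the gripper's body (76 mm by 85 mm) begins 54 mm behind the grasp point. The pads swing forward as they close: fully open they stand 13 mm farther back than shut.
Start: joints at [-0.093, 0.591, 0.048, 1.609, -0.033, 0.943, -0.034], TCP at [0.725, 0, 0.231] pointing down, gripper open.
Joint ranges: [-2.69, 2.69], [-0.47, 2.24], [-1.27, 1.36], [0.19, 2.51], [-1.53, 4.68], [0.08, 2.07], [-3.09, 3.09]. Speed limits (rad/s): [2.57, 2.57, 3.14, 3.14, 3.14, 3.14, 3.14].

INTERFACE

Orientations are given as a rotation vector (axis times angle).
In Python, from cell import bot gives the robot as it stands. The module is installed in compiled form; this text tells all that it offers.
- The arm moves only by the tool drive_tool, never from a script. Its argument "increments" is a list of rows, each a list of 4 numbers: the shift along the tool's x, y, z in cm, then the turn about the tool's z in rad. In form: [[dx, dy, dz, turn], ...]. A call has exactly 5 rows; each row shifts and turns the commanded pose from where the row before left it, along the tool's axes as they then stand; what a row does not reach is not made up. A row lasts 1/12 s, in which the tool goes at most 41.7 mm and 7.16 degrees, less where a joint would pass 70% of its speed; a pose out of reach is approached as far as the arm can. A call with a gripper value outside its range is refused whole. "fingers" is the finger opening in cm, from 0 to 8.54, set as the call begins (left out, the last holds). The fingers move at their own pace and stop on an object; "force" is the grip in N (left out, the last holds). Time passes only in rows, so rows that do not move let the fingers close, or fill a call up. It gives the time, the measured TCP pose, the force, the opening and the grip force at its end, in the units of the state.
- bot.sense(): the state, without advancing time (a new reading comes with each control period).
- bot.grab_frame(name): name is "scene" or "side" or "wrist"; returns a dict with "img" (480x640x3 uint8, red, green, blue), "fx", "fy", "cx", "cy" (pixels), "cam_to_world" (4x4, takes a point from camera to world coordinates); the wrist camera has in their place "tool_from_camera" (4x4, takes a point from camera to tool coordinates, whose origin is the TCP and whose axes are the flange's). Camera axes: x right, y up, looking along -z (the intrinsics and any distortion apply to the point x, -y, -z); pixel columns grow to the right and rows downward; lengths in m; the calibration is good to about 2 mm. A picture is of the moment at which its call begins: read the wrist's pose just before it. There is no depth.
- bot.sign_off(): hands the job in; it is judged then, once.
The state is a dict: "clock": time; "joint_positions": joint angles; "dq": joint speeds; "joint_efforts": joint torques, N m; "tool_pos": TCP position; "tool_rot": TCP orientation; "force": force on the tool from outside, world axes, zero at the start; "wrist_torque": the same for the moment, N m; "width": opening from 0.0 (shut) to 1.0 (fully open); "gripper_force": force on a finger pad.
Only numpy, scipy, OpenCV 4.12 (cv2) and the standard library are available. Lean on these libraries where they do the work, as an engineer would, in place of code of your own. Each camera call takes 0.05 s, during which the arm holds its last target. There are 200 camera calls.

## Working session

There is one attempt and no reset: what is moved stays moved. The work goes in short steps, Python scripts to look and compute and a tool call to move; the robot and the scene stay as the last step left them, time stands still between calls to the robot, and variables do not carry over. Pictures are saved under pics/ and viewed, at most 10 in all, crops included, and the job is handed in when it is done.

Besides the shell and the picture viewer there is one more tool, called after ">>>" by a JSON object that holds its "api" and its "payload". drive_tool: Moves the arm, as the interface text tells. Its arguments: {"type":"object","properties":{"increments":{"type":"array"},"fingers":{"type":"number"},"force":{"type":"number"}},"required":["increments"]}

```bash
mkdir -p pics; ls
python3 - <<'E'
from cell import bot
import cv2,numpy as np
s=bot.sense();print({k:np.round(v,3) for k,v in s.items()},bot.hold_point_z)
ims=[]
for n in("scene","side"):
    f=bot.grab_frame(n);np.savez(f"{n}.npz",**f);print(n,f["fx"],f["fy"],f["cx"],f["cy"],f.keys(),np.round(f["cam_to_world"],3).tolist())
    cv2.imwrite(f"pics/{n}0.png",f["img"][...,::-1])
E
```

```text
pics
{'clock': np.float64(0.0), 'joint_positions': array([-0.093,  0.592,  0.048,  1.61 , -0.033,  0.943, -0.034]), 'dq': array([ 0.   , -0.001,  0.001,  0.002, -0.001, -0.   ,  0.001]), 'joint_efforts': array([ 0.0000e+00, -5.4868e+01,  1.5470e+00, -1.9812e+01,  9.0000e-03,
        9.0000e-03, -0.0000e+00]), 'tool_pos': array([0.724, 0.   , 0.23 ]), 'tool_rot': array([-2.22 , -2.22 ,  0.003]), 'force': array([-0.678, -0.008, -0.805]), 'wrist_torque': array([-0.03 ,  0.003,  0.047]), 'gripper_force': np.float64(0.0), 'width': np.float64(0.999)} 0.0187
scene 568.7201244995495 568.7201244995495 323.3921291946096 236.40483472069968 dict_keys(['img', 'fx', 'fy', 'cx', 'cy', 'cam_to_world']) [[0.321, -0.767, 0.556, 1.17], [0.947, 0.268, -0.177, -0.168], [-0.014, 0.583, 0.812, 0.926], [0.0, 0.0, 0.0, 1.0]]
side 510.1317810943798 510.1317810943798 318.7669066244779 233.59842882821766 dict_keys(['img', 'fx', 'fy', 'cx', 'cy', 'cam_to_world']) [[0.906, 0.31, -0.288, 0.3], [-0.423, 0.679, -0.6, -0.578], [0.009, 0.665, 0.746, 0.844], [0.0, 0.0, 0.0, 1.0]]
```

View pics/scene0.png

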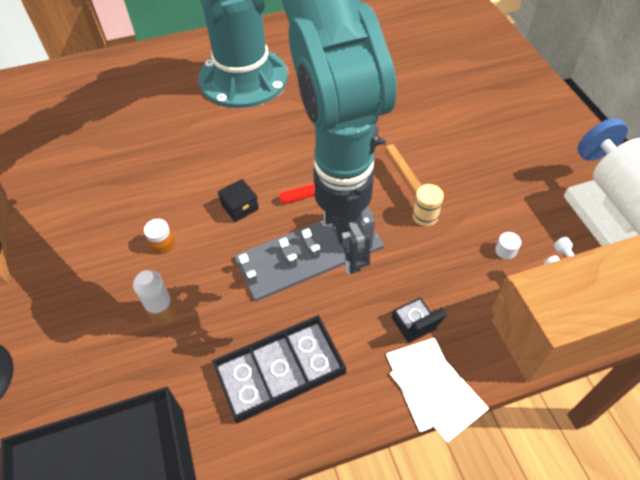

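View pics/side0.png

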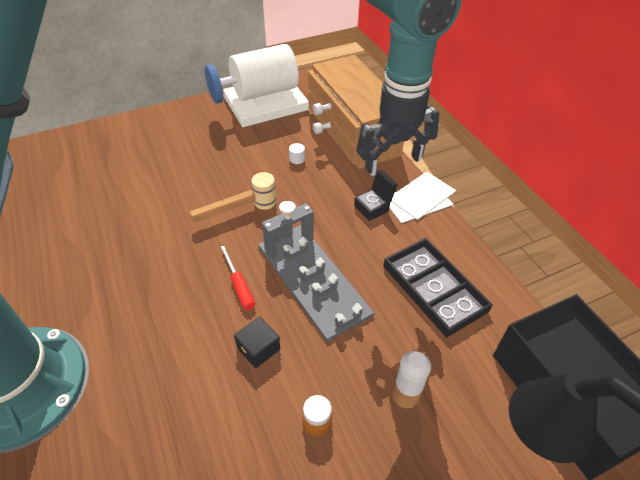

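Scene view: base near (240,90), jig at about (310,255), partly hidden by the hand, mallet head at (428,205), mandrel at (152,290). Side view: whole jig from (265,250) to (370,320), with the stamp at (288,210), mallet head at (264,190) and mandrel at (412,380).

```bash
cat > h.py <<'E'
import numpy as np,cv2
def load(n): return dict(np.load(n+".npz"))
def ray(f,u,v):
    d=np.array([(u-f["cx"])/f["fx"],-(v-f["cy"])/f["fy"],-1.]);T=f["cam_to_world"]
    return T[:3,3],T[:3,:3]@d
def onz(f,u,v,z):
    o,d=ray(f,u,v);return o+d*(z-o[2])/d[2]
def proj(f,p):
    q=np.linalg.inv(f["cam_to_world"])@np.r_[p,1];return f["cx"]-f["fx"]*q[0]/q[2],f["cy"]+f["fy"]*q[1]/q[2]
def blobs(m,mn=60):
    n,l,s,c=cv2.connectedComponentsWithStats(m.astype(np.uint8));return [(tuple(s[i]),np.round(c[i],1)) for i in range(1,n) if s[i,4]>mn],l
E
python3 - <<'E'
from h import *
f=load("side");im=f["img"]
cv2.imwrite("pics/sideA.png",cv2.resize(im[160:340,180:390][...,::-1],None,fx=3.3,fy=3.3,interpolation=cv2.INTER_CUBIC))
c=np.hstack([cv2.resize(im[335:425,375:455],None,fx=5,fy=5)[:450],cv2.resize(load("scene")["img"][260:330,120:190],(400,450))])
cv2.imwrite("pics/mand.png",c[...,::-1])
hsv=cv2.cvtColor(im,cv2.COLOR_RGB2HSV)
m=(hsv[...,1]<70)&(hsv[...,2]<120)&(hsv[...,2]>45)
b,l=blobs(m,300);[print(x) for x in b]
E
```

```text
((np.int32(418), np.int32(0), np.int32(39), np.int32(35), np.int32(1062)), array([435.9,  15.4]))
((np.int32(357), np.int32(81), np.int32(82), np.int32(93), np.int32(3449)), array([398.2, 125.2]))
((np.int32(0), np.int32(85), np.int32(30), np.int32(36), np.int32(504)), array([ 15.5, 106.5]))
((np.int32(259), np.int32(212), np.int32(115), np.int32(129), np.int32(3079)), array([300.1, 264.3]))
((np.int32(385), np.int32(238), np.int32(107), np.int32(92), np.int32(1012)), array([439. , 284.3]))
((np.int32(312), np.int32(280), np.int32(27), np.int32(32), np.int32(420)), array([324.3, 295.9]))
((np.int32(509), np.int32(294), np.int32(131), np.int32(127), np.int32(6236)), array([570.2, 364.1]))
((np.int32(234), np.int32(317), np.int32(45), np.int32(40), np.int32(991)), array([255.9, 336.8]))
((np.int32(0), np.int32(387), np.int32(82), np.int32(66), np.int32(336)), array([ 41. , 431.2]))
((np.int32(596), np.int32(395), np.int32(44), np.int32(62), np.int32(2024)), array([617.6, 424.2]))
```

View pics/sideA.png

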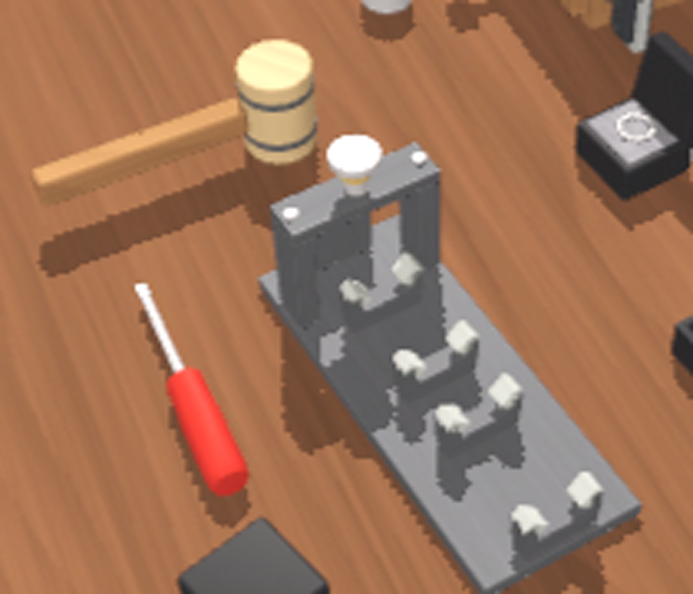

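View pics/mand.png

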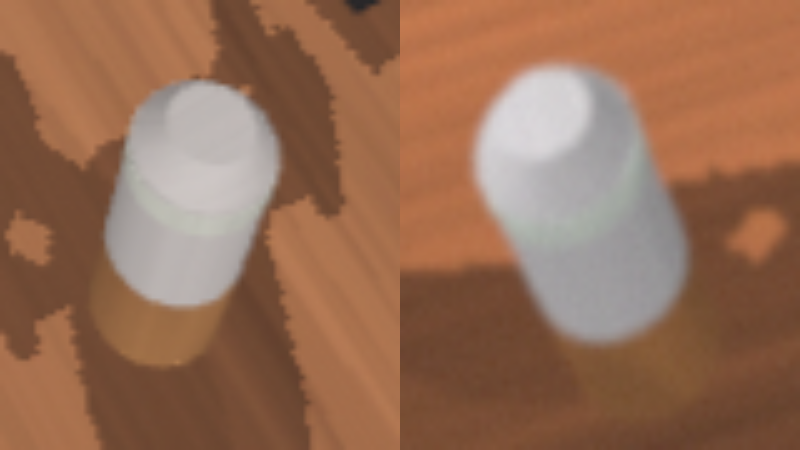

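Side crop (3.3x from (180,160)): base top corners at (262,280), (484,584), (638,505), cap top at (355,152), mallet head top at (275,62), handle end at (37,175). Mandrel crops: nose disc at side (417,359) and scene (144.5,278). I'll compute these positions next.

Run:
```python
from h import *
S=load("side");C=load("scene")
P=lambda x,y,z:onz(S,180+x/3.3,160+y/3.3,z)
a,b,c=P(262,280,.012),P(484,584,.012),P(638,505,.012)
print("base",np.round([a,b,c],4),np.linalg.norm(a-b),np.linalg.norm(c-b))
print("cap",P(355,152,.131),"screws",P(290,213,.101),P(419,158,.101))
for n,q in dict(l1=(530,517),r1=(585,487),l2=(452,416),r2=(506,388),l3=(407,361),r3=(461,334),l4=(353,290),r4=(405,268)).items():print(n,np.round(P(*q,.049),4))
print("mallet head",P(275,62,.072),"end top",P(37,175,.047),"handle/head joint top",P(238,105,.047))
print("nose side",onz(S,417,359.4,.13),"scene",onz(C,144.5,277.9,.13))
def tri(u1,u2):
    o1,d1=ray(S,*u1);o2,d2=ray(C,*u2)
    t=np.linalg.lstsq(np.c_[d1,-d2],o2-o1,rcond=None)[0];p,q=o1+t[0]*d1,o2+t[1]*d2;return (p+q)/2,np.linalg.norm(p-q)
print(tri((417,359.4),(144.5,277.9)))
print("scene mallet top",onz(C,428.5,192,.072))
```

```text
base [[ 0.4919  0.1151  0.012 ]
 [ 0.526  -0.147   0.012 ]
 [ 0.6301 -0.1374  0.012 ]] 0.264259116775491 0.10451539636579701
cap [0.55014999 0.087082   0.131     ] screws [0.50527769 0.0836169  0.101     ] [0.59469153 0.09379732 0.101     ]
l1 [ 0.5573 -0.1388  0.049 ]
r1 [ 0.5942 -0.1341  0.049 ]
l2 [ 0.5469 -0.0587  0.049 ]
r2 [ 0.5843 -0.0536  0.049 ]
l3 [ 0.5394 -0.011   0.049 ]
r3 [ 0.5774 -0.0058  0.049 ]
l4 [0.5315 0.0534 0.049 ]
r4 [0.5679 0.0565 0.049 ]
mallet head [0.55461978 0.24392042 0.072     ] end top [0.38162792 0.23215169 0.047     ] handle/head joint top [0.52431316 0.24019609 0.047     ]
nose side [ 0.60354502 -0.30160739  0.13      ] scene [ 0.60673946 -0.30025694  0.13      ]
(array([ 0.6047457 , -0.30063267,  0.12725185]), np.float64(0.0001841472026301524))
scene mallet top [0.55137987 0.24564917 0.072     ]
```

>>> {"api": "drive_tool", "payload": {"increments": [[-0.8,-2.5,-1.5,0],[-0.8,-2.5,-1.5,0],[-0.8,-2.5,-1.5,0],[-0.8,-2.5,-1.5,-0.07],[-0.8,-2.4,-1.5,-0.065]]}}

```text
clock: 0.52
tool_pos: [0.5997, -0.0416, 0.3062]
tool_rot: [-2.061, -2.369, 0.002]
force: [0.5, 0.2, -0.5]
width: 1.002
gripper_force: 0.0
```

```bash
cat >> h.py <<'E'
def wrist(bot):
    from scipy.spatial.transform import Rotation as R
    s=bot.sense();f=bot.grab_frame("wrist");T=np.eye(4);T[:3,:3]=R.from_rotvec(s["tool_rot"]).as_matrix();T[:3,3]=s["tool_pos"]
    f["cam_to_world"]=T@f["tool_from_camera"];return f,s
E
python3 - <<'E'
from h import *
from cell import bot
f,s=wrist(bot);np.savez("w1.npz",**f);cv2.imwrite("pics/w1.png",f["img"][...,::-1])
print(s["tool_pos"],s["tool_rot"],s["clock"],f["cam_to_world"].round(3).tolist(),f["fx"])
for n,p in dict(or_=(.5539,.0262,.06),cap=(.548,.086,.131),base=(.578,-.145,.012)).items():print(n,np.round(proj(f,p)))
g=bot.grab_frame("side");np.savez("side1.npz",**g);g=bot.grab_frame("scene");np.savez("scene1.npz",**g)
E
```

```text
[ 0.59968123 -0.04156686  0.30623669] [-2.06099069e+00 -2.36923177e+00  1.86975458e-03] 0.5167 [[0.99, -0.134, -0.036, 0.59], [0.139, 0.951, 0.276, 0.028], [-0.002, -0.278, 0.96, 0.448], [0.0, 0.0, 0.0, 1.0]] 344.35968573289205
or_ [282. 133.]
cap [275.  57.]
base [289. 267.]
```

View pics/w1.png

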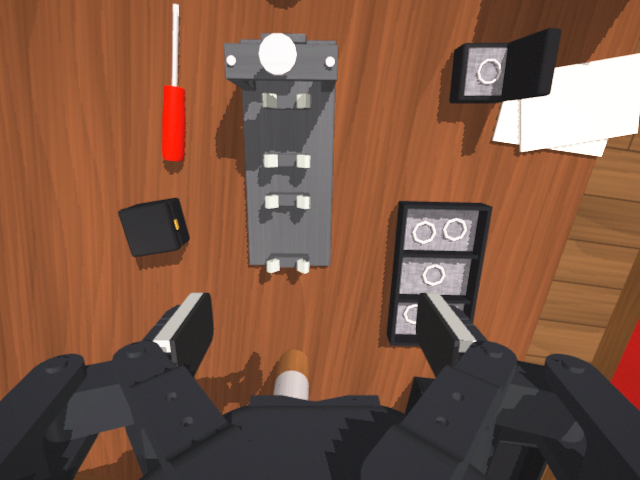

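Wrist view: the jig stands almost upright in the image, with the cap at (277,54), V pads in rows at v≈266, 202, 161 and 100, base end corners at (249,266) and (329,266), and the mandrel's grip just visible at (292,370). I'll refine these with masks.

Run:
```python
from h import *
f=load("w1");hsv=cv2.cvtColor(f["img"],cv2.COLOR_RGB2HSV)
m=(hsv[...,1]<60)&(hsv[...,2]>135);m[280:]=0;m[:,:215]=0;m[:,345:]=0
for st,c in blobs(m,15)[0]:
    z=.131 if st[4]>700 else .046
    if c[1]<70 and st[4]<300:z=.101
    print(np.array(st),c,z,onz(f,c[0],c[1],z).round(4))
for q in((249,266),(329.5,266),(244,100),(334,100)):print(onz(f,*q,.012).round(4))
# mandrel / mallet in unobstructed views
for n in("side1","scene1"):
    g=load(n);h=cv2.cvtColor(g["img"],cv2.COLOR_RGB2HSV)
    mm=(h[...,0]>14)&(h[...,0]<32)&(h[...,1]>50)&(h[...,1]<150)&(h[...,2]>150);mm[:,:]=mm
    print(n,[b for b in blobs(mm,120)[0]])
    mm=(h[...,1]<40)&(h[...,2]>110)
    print([b for b in blobs(mm,120)[0] if b[0][4]<3000])
cv2.imwrite("pics/two.png",np.hstack([cv2.resize(load("scene1")["img"][120:240,360:480],(480,480),interpolation=2),cv2.resize(load("scene1")["img"][265:325,125:165],(320,480),interpolation=2)])[...,::-1])
```

```text
[ 258   33   40   42 1303] [277.1  53.3] 0.131 [0.5491 0.0887 0.131 ]
[226  54  11  12  95] [230.7  59.7] 0.101 [0.5039 0.0834 0.101 ]
[325  56  10  11  94] [329.7  60.9] 0.101 [0.5935 0.095  0.101 ]
[262  93  15  15 200] [269.2  99.6] 0.046 [0.5347 0.0587 0.046 ]
[296  93  14  15 192] [302.6 100. ] 0.046 [0.5708 0.0634 0.046 ]
[263 154  15  14 197] [270.3 160.3] 0.046 [ 0.5426 -0.0055  0.046 ]
[296 154  15  14 195] [303.2 160.6] 0.046 [ 0.5798 -0.0006  0.046 ]
[264 194  15  15 193] [271.4 201.1] 0.046 [ 0.5487 -0.0522  0.046 ]
[296 195  15  15 187] [303.3 201.7] 0.046 [ 0.5861 -0.0477  0.046 ]
[266 258  14  15 173] [272.9 265.2] 0.046 [ 0.559  -0.1323  0.046 ]
[297 258  13  16 163] [302.7 265.5] 0.046 [ 0.5958 -0.1275  0.046 ]
[ 0.5246 -0.1515  0.012 ]
[ 0.6323 -0.1363  0.012 ]
[0.5006 0.0568 0.012 ]
[0.6059 0.0715 0.012 ]
side1 [((np.int32(294), np.int32(49), np.int32(30), np.int32(24), np.int32(391)), array([310.1,  58.9])), ((np.int32(376), np.int32(79), np.int32(47), np.int32(36), np.int32(569)), array([396. ,  98.6])), ((np.int32(402), np.int32(130), np.int32(51), np.int32(45),
[... 3753 characters left out ...]
p.int32(496), np.int32(232), np.int32(26), np.int32(27), np.int32(518)), array([507.8, 245. ])), ((np.int32(554), np.int32(237), np.int32(20), np.int32(19), np.int32(270)), array([564.1, 246. ])), ((np.int32(133), np.int32(270), np.int32(37), np.int32(43), np.int32(1119)), array([151.2, 290.8])), ((np.int32(396), np.int32(299), np.int32(34), np.int32(29), np.int32(526)), array([412.5, 312.1])), ((np.int32(288), np.int32(325), np.int32(51), np.int32(56), np.int32(1653)), array([312.7, 352.1])), ((np.int32(253), np.int32(339), np.int32(52), np.int32(58), np.int32(1793)), array([278.2, 367.3])), ((np.int32(218), np.int32(354), np.int32(51), np.int32(61), np.int32(1889)), array([242.6, 383.3]))]
```

View pics/two.png

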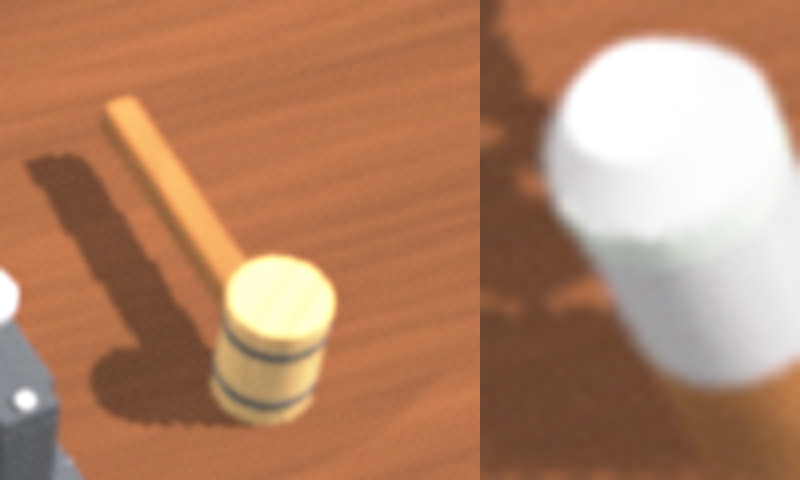

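Scene crop: mallet head top at (430,195), handle end at (390.5,145), mandrel nose at (144,280). The jig fit is consistent: origin about (0.556, 0.031), yaw 0.128. Next I move over the mandrel.

>>> {"api": "drive_tool", "payload": {"increments": [[-2.57,-0.31,0.6,0.01],[-2.57,-0.31,0.6,0],[-2.57,-0.31,0.6,0],[-2.57,-0.31,0.6,0],[-2.57,-0.31,0.6,0]]}}

```text
clock: 1.08
tool_pos: [0.6032, -0.1714, 0.2748]
tool_rot: [-2.077, -2.356, 0.0]
force: [0.8, 0.3, 0.2]
width: 1.001
gripper_force: 0.0
```

>>> {"api": "drive_tool", "payload": {"increments": [[-2.57,-0.31,0.6,0],[-2.57,-0.31,0.6,0],[-2.57,-0.31,0.6,0],[-2.57,-0.31,0.6,0],[-2.57,-0.31,0.6,0]]}}

```text
clock: 1.5
tool_pos: [0.6039, -0.301, 0.2445]
tool_rot: [-2.077, -2.355, -0.0]
force: [-0.1, 0.8, 0.4]
width: 1.0
gripper_force: 0.0
```

Run:
```python
from h import *
from cell import bot
f,s=wrist(bot);np.savez("w2.npz",**f);print(s["tool_pos"],s["tool_rot"],s["clock"]);cv2.imwrite("pics/w2.png",f["img"][...,::-1])
C=load("scene1");print("mallet",onz(C,430,195,.072),onz(C,390.5,145,.047))
print(np.round(proj(f,(.605,-.301,.13))),np.round(proj(f,(.605,-.301,0))))
```

```text
[ 0.60393935 -0.30103026  0.2445106 ] [-2.07694815e+00 -2.35535270e+00 -4.85288268e-05] 1.5
mallet [0.55928623 0.24517648 0.072     ] [0.38622313 0.23665295 0.047     ]
[317. 231.] [316. 201.]
```

View pics/w2.png

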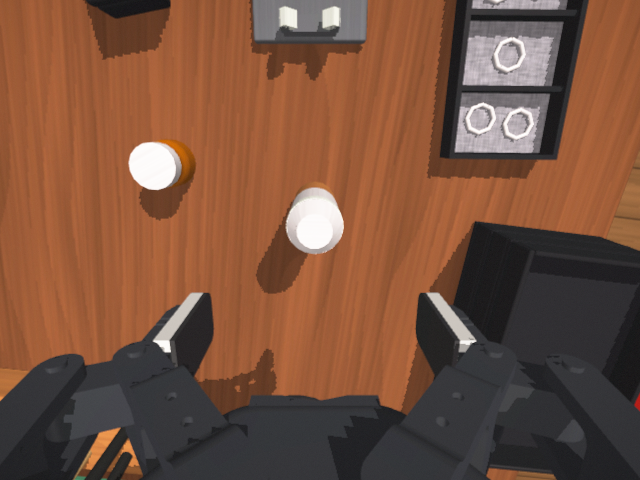

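The nose disc is at (314.5,232), against a predicted (317,231), so the position is confirmed. I'll go down and grasp.

>>> {"api": "drive_tool", "payload": {"increments": [[0,0,2.5,0],[0,0,2.5,0],[0,0,2.5,0],[0,0,2.5,0],[0,0,2.5,0]]}}

```text
clock: 1.97
tool_pos: [0.6039, -0.2997, 0.1189]
tool_rot: [-2.078, -2.355, -0.0]
force: [-0.3, 0.2, -0.8]
width: 1.001
gripper_force: 0.0
```

>>> {"api": "drive_tool", "payload": {"increments": [[0,0,1.8,0],[0,0,1.2,0],[0,0,0.8,0],[0,0,0,0],[0,0,0,0]]}}

```text
clock: 2.38
tool_pos: [0.6037, -0.3005, 0.0832]
tool_rot: [2.078, 2.356, 0.0]
force: [0.7, -0.1, 0.7]
width: 1.002
gripper_force: 0.0
```

>>> {"api": "drive_tool", "payload": {"increments": [[0,0,0,0],[0,0,0,0],[0,0,0,0],[0,0,0,0],[0,0,0,0]], "fingers": 4.0, "force": 40}}

```text
clock: 2.8
tool_pos: [0.6041, -0.3009, 0.0847]
tool_rot: [2.077, 2.354, 0.001]
force: [0.6, -0.1, 5.7]
width: 0.531
gripper_force: 41.5
```

>>> {"api": "drive_tool", "payload": {"increments": [[0,0,0,0],[0,0,0,0],[0,0,0,0],[0,0,0,0],[0,0,0,0]]}}

```text
clock: 3.22
tool_pos: [0.6041, -0.3009, 0.0847]
tool_rot: [2.077, 2.354, 0.001]
force: [-0.1, -0.2, 6.8]
width: 0.529
gripper_force: 41.7
```

>>> {"api": "drive_tool", "payload": {"increments": [[0,0,-0.5,0],[0,0,-1.5,0],[0,0,-2,0],[0,0,-2,0],[0,0,-2,0]]}}

```text
clock: 3.63
tool_pos: [0.6018, -0.2999, 0.1629]
tool_rot: [-2.076, -2.354, 0.002]
force: [0.1, 0.8, -3.7]
width: 0.523
gripper_force: 41.6
```

>>> {"api": "drive_tool", "payload": {"increments": [[1.5,-0.05,-1.5,0],[2.3,-0.05,-0.5,0],[2.3,-0.05,0,0],[2.3,-0.05,0,0],[2.3,-0.05,0,0]]}}

```text
clock: 4.05
tool_pos: [0.5859, -0.1934, 0.1827]
tool_rot: [-2.077, -2.354, 0.001]
force: [0.9, 0.4, -3.0]
width: 0.526
gripper_force: 41.7
```

>>> {"api": "drive_tool", "payload": {"increments": [[2.3,-0.05,0,0],[2.3,-0.05,0,0],[2.3,-0.05,0,0],[2.3,-0.1,0,0],[1.3,-0.05,0,0]]}}

```text
clock: 4.47
tool_pos: [0.5695, -0.0872, 0.1825]
tool_rot: [-2.072, -2.356, 0.001]
force: [-0.1, 1.8, -3.5]
width: 0.531
gripper_force: 41.7
```

>>> {"api": "drive_tool", "payload": {"increments": [[1.0,0,0,0],[0,0,0,0],[0,0,0,0],[0,0,0,0],[0,0,0,0]]}}

```text
clock: 4.88
tool_pos: [0.5702, -0.083, 0.1834]
tool_rot: [2.081, 2.352, -0.001]
force: [-0.0, -0.2, -3.7]
width: 0.527
gripper_force: 41.7
```

Run:
```python
from h import *
from cell import bot
s=bot.sense();print(s["tool_pos"],s["tool_rot"],s["clock"])
g=bot.grab_frame("side");h=bot.grab_frame("scene");np.savez("side2.npz",**g);np.savez("scene2.npz",**h)
cv2.imwrite("pics/hold.png",np.hstack([cv2.resize(g["img"][170:350,230:420],(400,380),interpolation=2),cv2.resize(h["img"][130:320,200:400],(400,380),interpolation=2)])[...,::-1])
```

```text
[ 0.57022428 -0.08303414  0.18335103] [ 2.08088735e+00  2.35222777e+00 -1.04776468e-03] 4.8833
```

View pics/hold.png

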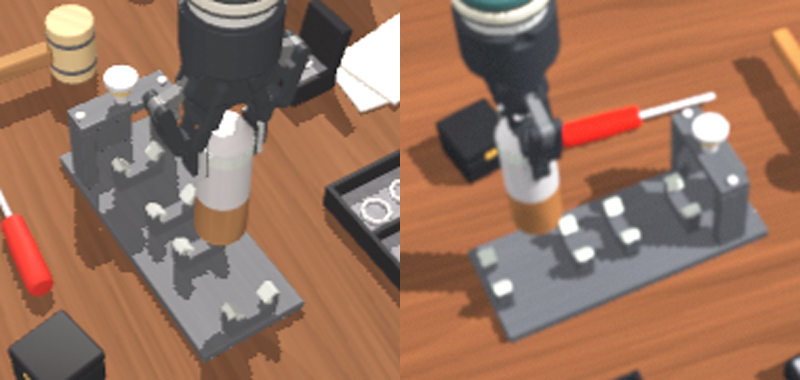

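The mandrel is held upright at about jig y = -115, above the gap behind the -83 support; side crop shows the grip end clear of the V pads. I'll lower it, then tilt it against that support with a light grip.

>>> {"api": "drive_tool", "payload": {"increments": [[-0.4,0.05,1.5,0],[0,0,1.8,0],[0,0,1.8,0],[0,0,1.4,0],[0,0,0.5,0]]}}

```text
clock: 5.4
tool_pos: [0.5697, -0.0855, 0.1113]
tool_rot: [-2.078, -2.353, 0.004]
force: [-0.6, -0.1, -3.6]
width: 0.533
gripper_force: 41.6
```

>>> {"api": "drive_tool", "payload": {"increments": [[0.2,0,0,0],[0.2,0,0,0],[0.2,0,0,0],[0.3,0,0,0],[0.3,0,0,0]], "force": 25}}

```text
clock: 5.82
tool_pos: [0.5706, -0.074, 0.1144]
tool_rot: [2.076, 2.353, 0.001]
force: [0.9, -5.1, -2.1]
width: 0.525
gripper_force: 41.8
```

>>> {"api": "drive_tool", "payload": {"increments": [[0.4,0,0,0],[0.4,0,0,0],[0.4,0,0,0],[0.4,0,0,0],[0.4,0,0,0]]}}

```text
clock: 6.23
tool_pos: [0.5682, -0.0539, 0.1144]
tool_rot: [2.077, 2.353, 0.001]
force: [0.5, -5.0, 2.6]
width: 0.525
gripper_force: 42.8
```

>>> {"api": "drive_tool", "payload": {"increments": [[0.45,0,0.05,0],[0.45,0,0.1,0],[0.45,0,0.1,0],[0.45,0,0.15,0],[0.45,0,0.15,0]]}}

```text
clock: 6.65
tool_pos: [0.5651, -0.0303, 0.1084]
tool_rot: [2.077, 2.355, 0.002]
force: [1.2, -4.0, 2.2]
width: 0.531
gripper_force: 43.8
```

>>> {"api": "drive_tool", "payload": {"increments": [[0.4,0,0.2,0],[0.4,0,0.2,0],[0.4,0,0.2,0],[0.4,0,0.25,0],[0.4,0,0.25,0]]}}

```text
clock: 7.07
tool_pos: [0.562, -0.0098, 0.0966]
tool_rot: [-2.077, -2.356, -0.001]
force: [1.5, -1.0, 3.0]
width: 0.527
gripper_force: 41.7
```

Run:
```python
from h import *
from cell import bot
s=bot.sense();print(s["tool_pos"],s["tool_rot"],s["clock"])
g=bot.grab_frame("side");h=bot.grab_frame("scene")
cv2.imwrite("pics/tilt.png",np.hstack([cv2.resize(g["img"][170:350,230:420],(400,380),interpolation=2),cv2.resize(h["img"][130:320,200:400],(400,380),interpolation=2)])[...,::-1])
```

```text
[ 0.56200623 -0.00981797  0.09658815] [-2.07749981e+00 -2.35649888e+00 -1.31737778e-03] 7.0667
```

View pics/tilt.png

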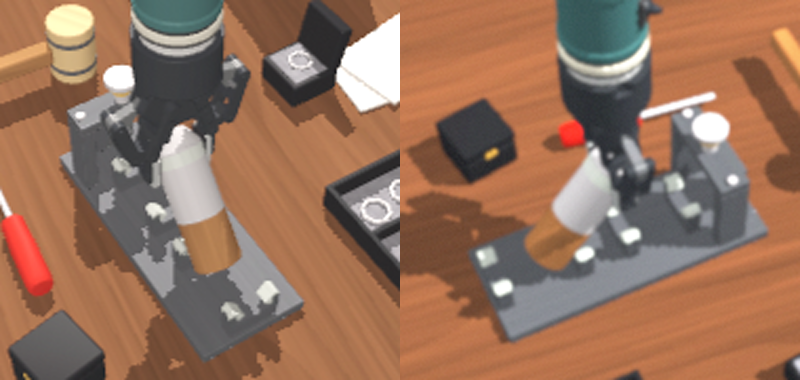

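The mandrel has tilted about 45° against the -83 support, nose towards the stamp. I'll continue.

>>> {"api": "drive_tool", "payload": {"increments": [[0.35,0,0.28,0],[0.35,0,0.3,0],[0.33,0,0.32,0],[0.32,0,0.34,0],[0.3,0,0.36,0]]}}

```text
clock: 7.58
tool_pos: [0.5596, 0.0065, 0.0805]
tool_rot: [-2.077, -2.356, -0.001]
force: [0.9, 0.0, 3.6]
width: 0.529
gripper_force: 40.3
```

>>> {"api": "drive_tool", "payload": {"increments": [[0.26,0,0.38,0],[0.24,0,0.38,0],[0.22,0,0.38,0],[0.2,0,0.38,0],[0.18,0,0.38,0]]}}

```text
clock: 8.0
tool_pos: [0.5581, 0.0171, 0.0614]
tool_rot: [-2.077, -2.356, -0.0]
force: [1.3, 1.4, 2.8]
width: 0.528
gripper_force: 40.1
```

>>> {"api": "drive_tool", "payload": {"increments": [[0.14,0,0.35,0],[0.12,0,0.35,0],[0.1,0,0.35,0],[0.08,0,0.35,0],[0.05,0,0.3,0]]}}

```text
clock: 8.42
tool_pos: [0.5575, 0.0219, 0.0444]
tool_rot: [-2.077, -2.356, -0.0]
force: [0.3, 3.9, 3.8]
width: 0.526
gripper_force: 41.1
```

>>> {"api": "drive_tool", "payload": {"increments": [[0,0,0.1,0],[0,0,0.1,0],[0,0,0.1,0],[0,0,0,0],[0,0,0,0]]}}

```text
clock: 8.83
tool_pos: [0.5577, 0.0214, 0.0418]
tool_rot: [-2.078, -2.356, -0.0]
force: [0.3, 4.8, 3.1]
width: 0.526
gripper_force: 41.4
```

```bash
cat >> h.py <<'E'
O=np.array([.5563,.0312]);A=.128;JX=np.array([np.cos(A),np.sin(A)]);JY=np.array([-np.sin(A),np.cos(A)])
def jig(p): d=np.array(p[:2])-O;return np.round([d@JX*1e3,d@JY*1e3,p[2]*1e3],1)
def J(x,y,z): return np.r_[O+x*JX+y*JY,z]
E
python3 - <<'E'
from h import *
from cell import bot
s=bot.sense();print(jig(s["tool_pos"]),s["force"])
for n in("side","scene"):
    f=bot.grab_frame(n);np.savez(n+"3.npz",**f);h=cv2.cvtColor(f["img"],cv2.COLOR_RGB2HSV)
    m=(h[...,0]>9)&(h[...,0]<20)&(h[...,1]>100)&(h[...,1]<190)&(h[...,2]>110)
    print(n,"expected grip end/50mm, seated:",[np.round(proj(f,J(0,y,.06))) for y in(-.113,-.063)], "mid top",np.round(proj(f,J(0,-.063,.083))))
    cv2.imwrite(f"pics/{n}3.png",f["img"][...,::-1])
g,h=load("side3"),load("scene3")
cv2.imwrite("pics/lie.png",np.hstack([cv2.resize(g["img"][200:330,250:380],(400,400),interpolation=2),cv2.resize(h["img"][190:310,230:350],(400,400),interpolation=2)])[...,::-1])
E
```

```text
[ 0.1 -9.9 41.8] [0.29669244 4.77156481 3.10457954]
side expected grip end/50mm, seated: [array([333., 287.]), array([319., 269.])] mid top [319. 262.]
scene expected grip end/50mm, seated: [array([271., 249.]), array([295., 239.])] mid top [295. 232.]
```

View pics/lie.png

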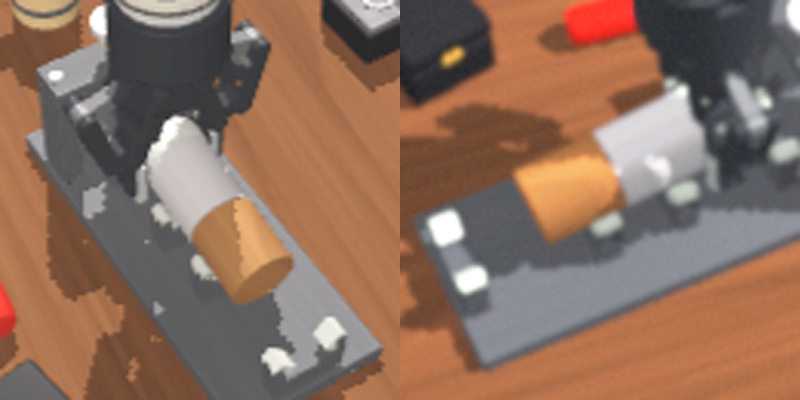

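The mandrel is nearly flat, with its tail slightly low: grip end at scene (270,253) against a seated expectation of (271,249). I'll lower the nose a few mm more.

>>> {"api": "drive_tool", "payload": {"increments": [[0,0,0.1,0],[0,0,0.1,0],[0,0,0.1,0],[0,0,0,0],[0,0,0,0]]}}

```text
clock: 9.35
tool_pos: [0.5577, 0.0212, 0.0387]
tool_rot: [-2.078, -2.356, 0.0]
force: [1.1, 4.7, 4.1]
width: 0.525
gripper_force: 41.7
```

>>> {"api": "drive_tool", "payload": {"increments": [[0,0,0.1,0],[0,0,0.1,0],[0,0,0.1,0],[0,0,0,0],[0,0,0,0]]}}

```text
clock: 9.77
tool_pos: [0.5578, 0.0214, 0.0358]
tool_rot: [2.078, 2.356, 0.0]
force: [1.0, 5.2, 3.9]
width: 0.528
gripper_force: 42.0
```

>>> {"api": "drive_tool", "payload": {"increments": [[0,0,0.1,0],[0,0,0.1,0],[0,0,0,0],[0,0,0,0],[0,0,0,0]]}}

```text
clock: 10.18
tool_pos: [0.5579, 0.0214, 0.0338]
tool_rot: [2.078, 2.356, 0.0]
force: [1.6, 4.8, 4.6]
width: 0.524
gripper_force: 42.3
```

Run:
```python
from h import *
from cell import bot
s=bot.sense();print(jig(s["tool_pos"]),s["force"],s["clock"])
for n,roi in(("side",(250,380,230,310)),("scene",(240,330,220,280))):
  for k in(0,1):
    f=load(n+"3") if k==0 else bot.grab_frame(n)
    h=cv2.cvtColor(f["img"],cv2.COLOR_RGB2HSV);x0,x1,y0,y1=roi
    m=np.zeros(h.shape[:2],bool);m[y0:y1,x0:x1]=True
    w=m&(h[...,0]>9)&(h[...,0]<25)&(h[...,1]>110)&(h[...,2]>170)
    b=max(blobs(w,30)[0],key=lambda b:b[0][4]);print(n,k,np.array(b[0]),b[1])
  for t in(0,3,6):
    a=np.deg2rad(t);print("  tilt",t,"pred grip centre/end",[np.round(proj(f,J(0,y,.06+(y+.07)*np.tan(a))),1) for y in(-.09,-.115)])
```

```text
[  0.3 -10.   33.8] [1.64656029 4.81881031 4.58537388] 10.1833
side 0 [ 327  230   53   80 2064] [356.5 264.4]
side 1 [ 329  230   51   80 2441] [359.2 260.8]
  tilt 0 pred grip centre/end [array([326.8, 278.7]), array([334. , 287.8])]
  tilt 3 pred grip centre/end [array([326.8, 279. ]), array([334. , 288.5])]
  tilt 6 pred grip centre/end [array([326.8, 279.4]), array([333.9, 289.3])]
scene 0 [264 231  32  29 552] [280.  245.3]
scene 1 [265 232  32  27 563] [280.9 245.2]
  tilt 0 pred grip centre/end [array([282.1, 244.1]), array([269.7, 249.1])]
  tilt 3 pred grip centre/end [array([282.1, 244.4]), array([269.8, 249.8])]
  tilt 6 pred grip centre/end [array([282.2, 244.8]), array([269.9, 250.5])]
```

>>> {"api": "drive_tool", "payload": {"increments": [[0,0,0.1,0],[0,0,0.05,0],[0,0,0,0],[0,0,0,0],[0,0,0,0]]}}

```text
clock: 10.7
tool_pos: [0.5579, 0.0213, 0.0323]
tool_rot: [2.078, 2.356, 0.001]
force: [1.2, 4.7, 3.8]
width: 0.526
gripper_force: 42.6
```

>>> {"api": "drive_tool", "payload": {"increments": [[0,0,0.1,0],[0,0,0.05,0],[0,0,0,0],[0,0,0,0],[0,0,0,0]]}}

```text
clock: 11.12
tool_pos: [0.5583, 0.0214, 0.0313]
tool_rot: [2.079, 2.354, 0.002]
force: [0.7, 4.9, 7.9]
width: 0.528
gripper_force: 43.0
```

Run:
```python
from h import *
from cell import bot
f,s=wrist(bot);print(jig(s["tool_pos"]),s["force"],s["clock"]);np.savez("w4.npz",**f)
h=bot.grab_frame("scene");g=bot.grab_frame("side")
cv2.imwrite("pics/lie2.png",np.hstack([cv2.resize(g["img"][220:320,270:370],(400,400),interpolation=2),cv2.resize(h["img"][210:280,250:320],(400,400),interpolation=2)])[...,::-1])
```

```text
[  0.7 -10.   31.3] [0.70922293 4.92194301 7.90734285] 11.1167
```

>>> {"api": "drive_tool", "payload": {"increments": [[0,0,0.05,0],[0,0,0.05,0],[0,0,0,0],[0,0,0,0],[0,0,0,0]]}}

```text
clock: 11.68
tool_pos: [0.5585, 0.0213, 0.031]
tool_rot: [2.08, 2.354, 0.002]
force: [0.6, 6.0, 12.6]
width: 0.528
gripper_force: 43.3
```

>>> {"api": "drive_tool", "payload": {"increments": [[0,0,0,0],[0,0,0,0],[0,0,0,0],[0,0,0,0],[0,0,0,0]], "fingers": 5.4, "force": 30}}

```text
clock: 12.1
tool_pos: [0.5569, 0.0202, 0.0293]
tool_rot: [-2.079, -2.354, 0.003]
force: [-0.2, -0.1, -0.3]
width: 0.634
gripper_force: 0.0
```

Run:
```python
from h import *
from cell import bot
f,s=wrist(bot);print(jig(s["tool_pos"]),s["force"],s["clock"],s["width"]);np.savez("w5.npz",**f)
h=bot.grab_frame("scene");np.savez("scene5.npz",**h)
for n,f in(("scene",h),("scene3",load("scene3"))):
    q=cv2.cvtColor(f["img"],cv2.COLOR_RGB2HSV);m=np.zeros(q.shape[:2],bool);m[220:280,240:330]=1
    w=m&(q[...,0]>9)&(q[...,0]<25)&(q[...,1]>110)&(q[...,2]>170)
    b=max(blobs(w,30)[0],key=lambda b:b[0][4]);print(n,np.array(b[0]),b[1])
```

```text
[ -0.8 -11.   29.3] [-0.19945769 -0.12643212 -0.28749822] 12.1 0.6337068961117585
scene [265 232  32  27 558] [281.2 244.9]
scene3 [264 231  32  29 552] [280.  245.3]
```

>>> {"api": "drive_tool", "payload": {"increments": [[0,0.05,-1,0],[0,0,-2,0],[0,0,-3,0],[0,0,-3,0],[-1,0,-2,0]], "fingers": 8.5}}

```text
clock: 12.62
tool_pos: [0.5601, 0.0137, 0.1427]
tool_rot: [2.074, 2.359, 0.005]
force: [1.3, 0.0, -0.1]
width: 1.001
gripper_force: 0.0
```

>>> {"api": "drive_tool", "payload": {"increments": [[-1.5,0,-1,0],[-1.5,0,0,0],[-1.0,0,0,0],[0,0,0,0],[0,0,0,0]]}}

```text
clock: 13.03
tool_pos: [0.5639, -0.0286, 0.1497]
tool_rot: [-2.079, -2.354, 0.001]
force: [-0.7, 0.8, 0.2]
width: 0.995
gripper_force: 0.0
```

Run:
```python
from h import *
from cell import bot
f,s=wrist(bot);print(jig(s["tool_pos"]),s["force"],s["clock"],s["width"]);np.savez("w6.npz",**f)
cv2.imwrite("pics/w6.png",f["img"][...,::-1])
print("pred",[np.round(proj(f,J(0,y,.06))) for y in(-.12,-.07,.01)],np.round(proj(f,J(0,.058,.131))))
```

```text
[-1.000e-01 -6.030e+01  1.497e+02] [-0.70923893  0.76066752  0.15235894] 13.0333 0.994970617403545
pred [array([316., 316.]), array([316., 253.]), array([315., 136.])] [315.  12.]
```

View pics/w6.png

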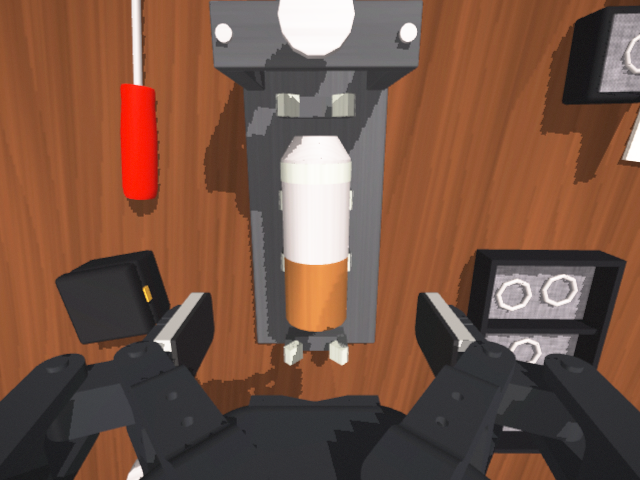

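The mandrel lies centred and seated in the V's, with its nose end at v≈136, wood/steel border at v≈261, and the bridge well clear beyond. I'll get exact numbers next.

Run:
```python
from h import *
f=load("w6");im=f["img"]
print([tuple(im[v,316]) for v in range(130,142,2)],[tuple(im[v,316]) for v in range(255,268,2)])
for v,z in((136,.074),(261,.083)):print(jig(onz(f,316,v,z)))
print("V pads -83 (v~262)",jig(onz(f,283,262,.045)),"cap bottom edge",jig(onz(f,316,55,.131)),"bridge edge",jig(onz(f,316,69,.101)), "pads4",jig(onz(f,289,105,.045)))
```

```text
[(np.uint8(73), np.uint8(71), np.uint8(75)), (np.uint8(74), np.uint8(73), np.uint8(76)), (np.uint8(75), np.uint8(73), np.uint8(75)), (np.uint8(231), np.uint8(222), np.uint8(221)), (np.uint8(253), np.uint8(250), np.uint8(250)), (np.uint8(253), np.uint8(251), np.uint8(250))] [(np.uint8(251), np.uint8(248), np.uint8(247)), (np.uint8(251), np.uint8(247), np.uint8(247)), (np.uint8(251), np.uint8(247), np.uint8(247)), (np.uint8(252), np.uint8(247), np.uint8(246)), (np.uint8(251), np.uint8(247), np.uint8(246)), (np.uint8(235), np.uint8(152), np.uint8(79)), (np.uint8(233), np.uint8(149), np.uint8(78))]
[ 0.4  9.7 74. ]
[  0.2 -67.4  83. ]
V pads -83 (v~262) [-24.8 -82.2  45. ] cap bottom edge [  0.3  42.3 131. ] bridge edge [  0.4  42.1 101. ] pads4 [-17.5  29.8  45. ]
```

>>> {"api": "drive_tool", "payload": {"increments": [[-0.8,0,2,0],[-0.7,0,2.5,0],[0,0,2.5,0],[0,0,2,0],[0,0,1.27,0]]}}

```text
clock: 13.5
tool_pos: [0.5647, -0.0417, 0.0445]
tool_rot: [-2.074, -2.355, 0.003]
force: [-0.5, 0.6, -1.0]
width: 0.997
gripper_force: 0.0
```

>>> {"api": "drive_tool", "payload": {"increments": [[0,0,0,0],[0,0,0,0],[0,0,0,0],[0,0,0,0],[0,0,0,0]], "fingers": 4.0, "force": 40}}

```text
clock: 13.92
tool_pos: [0.5667, -0.0429, 0.0484]
tool_rot: [2.077, 2.356, 0.002]
force: [-0.2, 0.5, 2.5]
width: 0.526
gripper_force: 41.1
```

>>> {"api": "drive_tool", "payload": {"increments": [[0,0,0,0],[0,0,0,0],[0,0,0,0],[0,0,0,0],[0,0,0,0]]}}

```text
clock: 14.33
tool_pos: [0.5667, -0.0429, 0.0483]
tool_rot: [2.078, 2.356, 0.002]
force: [-2.1, 0.0, 7.4]
width: 0.521
gripper_force: 41.4
```

Run:
```python
from h import *
from cell import bot
s=bot.sense();print(jig(s["tool_pos"]),s["force"],s["clock"],s["width"],s["gripper_force"])
```

```text
[  0.9 -74.8  48.3] [-2.13224142  0.03960315  7.39676652] 14.3333 0.5206274568507621 41.376285552978516
```

>>> {"api": "drive_tool", "payload": {"increments": [[0.3,-0.03,-0.05,0],[0.6,0,0,0],[0.7,0,0,0],[0.7,0,0,0],[0.7,0,0,0]]}}

```text
clock: 14.75
tool_pos: [0.5633, -0.0161, 0.0484]
tool_rot: [2.079, 2.35, -0.001]
force: [-0.2, -5.3, 5.1]
width: 0.525
gripper_force: 41.2
```

>>> {"api": "drive_tool", "payload": {"increments": [[0.7,0,0,0],[0.7,0,0,0],[0.7,0,0,0],[0.6,0,0,0],[0.4,0,0,0]]}}

```text
clock: 15.17
tool_pos: [0.5594, 0.0153, 0.0484]
tool_rot: [2.077, 2.352, -0.001]
force: [0.6, -6.5, 4.9]
width: 0.52
gripper_force: 41.3
```

Run:
```python
from h import *
from cell import bot
s=bot.sense();print(jig(s["tool_pos"]),s["force"],s["clock"],s["width"],s["gripper_force"])
```

```text
[  1.  -16.2  48.4] [ 0.55208747 -6.51171472  4.86513122] 15.1667 0.5202860227660581 41.30439519882202
```

>>> {"api": "drive_tool", "payload": {"increments": [[0.2,0,0,0],[0.2,0,0,0],[0.2,0,0,0],[0.15,0,0,0],[0.1,0,0,0]]}}

```text
clock: 15.58
tool_pos: [0.5584, 0.0231, 0.0484]
tool_rot: [2.078, 2.351, -0.001]
force: [0.2, -6.7, 4.6]
width: 0.524
gripper_force: 41.3
```

>>> {"api": "drive_tool", "payload": {"increments": [[0.05,0,0,0],[0.05,0,0,0],[0.05,0,0,0],[0,0,0,0],[0,0,0,0]]}}

```text
clock: 16.0
tool_pos: [0.5582, 0.0245, 0.0484]
tool_rot: [2.078, 2.351, -0.001]
force: [0.5, -6.2, 4.6]
width: 0.527
gripper_force: 41.3
```

>>> {"api": "drive_tool", "payload": {"increments": [[0.05,0,0,0],[0.05,0,0,0],[0.05,0,0,0],[0,0,0,0],[0,0,0,0]]}}

```text
clock: 16.42
tool_pos: [0.558, 0.026, 0.0483]
tool_rot: [2.078, 2.351, -0.001]
force: [0.3, -6.6, 4.6]
width: 0.519
gripper_force: 41.3
```

Run:
```python
from h import *
from cell import bot
s=bot.sense();print(jig(s["tool_pos"]),s["force"],s["clock"],s["width"],s["gripper_force"])
```

```text
[ 1.  -5.4 48.3] [ 0.27048302 -6.62172167  4.61292369] 16.4167 0.5194262790577332 41.32298827171326
```

>>> {"api": "drive_tool", "payload": {"increments": [[0.05,0,0,0],[0,0,0,0],[0.05,0,0,0],[0,0,0,0],[0,0,0,0]]}}

```text
clock: 16.83
tool_pos: [0.5579, 0.0268, 0.0483]
tool_rot: [2.078, 2.351, -0.001]
force: [-0.0, -6.2, 5.2]
width: 0.525
gripper_force: 41.3
```

>>> {"api": "drive_tool", "payload": {"increments": [[0.05,0,0,0],[0,0,0,0],[0.05,0,0,0],[0,0,0,0],[0,0,0,0]]}}

```text
clock: 17.25
tool_pos: [0.5579, 0.0269, 0.0484]
tool_rot: [2.078, 2.35, -0.002]
force: [0.9, -8.3, 5.3]
width: 0.517
gripper_force: 41.3
```

Contact is starting: the force is rising and the position has stalled. I'll press slightly further to confirm.

>>> {"api": "drive_tool", "payload": {"increments": [[0.05,0,0,0],[0,0,0,0],[0.05,0,0,0],[0,0,0,0],[0,0,0,0]]}}

```text
clock: 17.67
tool_pos: [0.5579, 0.0269, 0.0484]
tool_rot: [2.078, 2.349, -0.003]
force: [0.6, -9.5, 3.9]
width: 0.523
gripper_force: 41.3
```

>>> {"api": "drive_tool", "payload": {"increments": [[0,0,0,0],[0,0,0,0],[0,0,0,0],[0,0,0,0],[0,0,0,0]], "fingers": 6.0}}

```text
clock: 18.08
tool_pos: [0.5564, 0.0328, 0.0475]
tool_rot: [-2.076, -2.357, -0.001]
force: [0.0, 0.2, -0.7]
width: 0.707
gripper_force: 0.0
```

>>> {"api": "drive_tool", "payload": {"increments": [[-0.3,0,0,0],[-0.5,0,0,0],[-0.7,0,0,0],[-0.7,0,0,0],[-0.5,0,-0.5,0]], "fingers": 8.5}}

```text
clock: 18.5
tool_pos: [0.5594, 0.0031, 0.0521]
tool_rot: [-2.08, -2.354, 0.003]
force: [-0.7, 0.1, -0.3]
width: 0.996
gripper_force: 0.0
```

>>> {"api": "drive_tool", "payload": {"increments": [[0,0,-2,0],[0,0,-3,0],[0,0,-3,0],[0,0,-3,0],[-1,0,-2,0]]}}

```text
clock: 18.92
tool_pos: [0.562, -0.0038, 0.1856]
tool_rot: [2.075, 2.357, 0.005]
force: [0.7, -0.2, 0.7]
width: 0.997
gripper_force: 0.0
```

>>> {"api": "drive_tool", "payload": {"increments": [[-1,0,0,0],[-1,0,0,0],[-1,0,0,0],[0,0,0,0],[0,0,0,0]]}}

```text
clock: 19.33
tool_pos: [0.5639, -0.036, 0.1812]
tool_rot: [-2.08, -2.352, 0.003]
force: [-0.7, 0.6, 0.1]
width: 0.996
gripper_force: 0.0
```

Run:
```python
from h import *
from cell import bot
f,s=wrist(bot);print(jig(s["tool_pos"]),s["force"],s["clock"],s["width"]);im=f["img"];np.savez("w7.npz",**f)
u=int(round(proj(f,J(0,-.03,.083))[0]));v0,v1=[int(proj(f,J(0,y,.083))[1]) for y in(.03,-.06)]
r=im[v0:v1,u].astype(int);b=r[:,2]-r[:,0]
k=np.where(b<-80)[0][0]+v0;print("border",k,jig(onz(f,u,k,.083)),"expected y 0")
row=im[k+8].astype(int);w=np.where((row[:,0]-row[:,2])[u-40:u+40]>100)[0]+u-40;print(w[0],w[-1],jig(onz(f,(w[0]+w[-1])/2,k+8,.07)))
h=bot.grab_frame("scene");np.savez("scene7.npz",**h)
g=bot.grab_frame("side");np.savez("side7.npz",**g)
```

```text
[ -1.1 -67.6 181.2] [-0.68812165  0.58643442  0.11028044] 19.3333 0.9963951447413222
border 141 [ 0.  -0.8 83. ] expected y 0
290 346 [ 0.8 -6.4 70. ]
```

The mandrel rests against the stop and is released (wood/steel border at y≈-0.8, expected 0). Now the mallet.

>>> {"api": "drive_tool", "payload": {"increments": [[2.83,-0.34,-1.2,0],[2.83,-0.34,-1.2,0],[2.83,-0.34,-1.2,0],[2.83,-0.34,-1.2,0],[2.83,-0.34,-1.2,0]]}}

```text
clock: 19.9
tool_pos: [0.5295, 0.1055, 0.2427]
tool_rot: [-2.076, -2.357, 0.001]
force: [-0.1, 0.5, -0.2]
width: 0.996
gripper_force: 0.0
```

>>> {"api": "drive_tool", "payload": {"increments": [[2.83,-0.34,0,0],[2.83,-0.34,0,0],[2.83,-0.34,0,0],[2.83,-0.34,0,0],[2.83,-0.34,0,0]]}}

```text
clock: 20.32
tool_pos: [0.4947, 0.2437, 0.2422]
tool_rot: [-2.076, -2.357, 0.001]
force: [0.4, -0.5, -0.1]
width: 0.996
gripper_force: 0.0
```

>>> {"api": "drive_tool", "payload": {"increments": [[0,0,0,0.11],[0,0,0,0.11],[0,0,0,0.11],[0,0,0,0.11],[0,0,0,0.11]]}}

```text
clock: 20.73
tool_pos: [0.4951, 0.2426, 0.2421]
tool_rot: [-2.643, -1.698, 0.002]
force: [-0.8, -0.3, -0.8]
width: 0.997
gripper_force: 0.0
```

>>> {"api": "drive_tool", "payload": {"increments": [[0,0,0,0.11],[0,0,0,0.11],[0,0,0,0.11],[0,0,0,0.11],[0,0,0,0.11]]}}

```text
clock: 21.15
tool_pos: [0.4952, 0.2425, 0.2421]
tool_rot: [-3.005, -0.916, 0.002]
force: [0.5, 0.7, -0.5]
width: 0.997
gripper_force: 0.0
```

>>> {"api": "drive_tool", "payload": {"increments": [[0,0,0,0.11],[0,0,0,0.11],[0,0,0,0.11],[0,0,0,0.11],[0,0,0,0.1]]}}

```text
clock: 21.57
tool_pos: [0.4952, 0.2425, 0.2421]
tool_rot: [3.14, 0.082, -0.002]
force: [-0.1, 0.4, 0.1]
width: 0.992
gripper_force: 0.0
```

Run:
```python
from h import *
from cell import bot
f,s=wrist(bot);print(s["tool_pos"],s["tool_rot"],s["clock"],s["joint_positions"].round(2));np.savez("w8.npz",**f)
T=f["cam_to_world"];print(T.round(3).tolist())
for p in((.557,.2445,.072),(.495,.241,.047),(.384,.234,.047)):print(np.round(proj(f,p)))
q=cv2.cvtColor(f["img"],cv2.COLOR_RGB2HSV)
for nm,m in(("pale",(q[...,0]>17)&(q[...,0]<32)&(q[...,1]>50)&(q[...,1]<150)&(q[...,2]>150)),("orange",(q[...,0]>11)&(q[...,0]<19)&(q[...,1]>110)&(q[...,1]<200)&(q[...,2]>170))):
    for b in blobs(m,200)[0]:print(nm,np.array(b[0]),b[1])
```

```text
[0.49517961 0.24252219 0.24207514] [ 3.14020742e+00  8.19318591e-02 -1.55719565e-03] 21.5667 [-0.9   0.39  0.48  2.01 -0.25  0.8  -1.79]
[[0.052, 0.959, 0.279, 0.565], [-0.999, 0.05, 0.016, 0.246], [0.001, -0.279, 0.96, 0.383], [0.0, 0.0, 0.0, 1.0]]
[314. 146.]
[315. 210.]
[316. 310.]
pale [ 285  121   57   59 2622] [313.3 149.7]
orange [ 555  134   67   43 2302] [589.9 154.6]
orange [ 301  176   23  138 2383] [314.3 245. ]
```

Run:
```python
from h import *
f=load("w8");q=cv2.cvtColor(f["img"],cv2.COLOR_RGB2HSV)
m=(q[...,0]>11)&(q[...,0]<19)&(q[...,1]>110)&(q[...,1]<200)&(q[...,2]>170)
for v in range(185,316,8):
    w=np.where(m[v,290:335])[0]+290
    if len(w):p=onz(f,(w[0]+w[-1])/2,v,.047);print(v,w[0],w[-1],p.round(4))
h=onz(f,313.4,150,.072);print("head",h,"end",onz(f,315,314,.047))
```

```text
185 305 322 [0.5193 0.2434 0.047 ]
193 305 322 [0.5115 0.243  0.047 ]
201 305 322 [0.5035 0.2426 0.047 ]
209 305 323 [0.4955 0.2417 0.047 ]
217 305 323 [0.4874 0.2413 0.047 ]
225 305 323 [0.4791 0.2408 0.047 ]
233 306 323 [0.4708 0.2399 0.047 ]
241 305 323 [0.4623 0.2399 0.047 ]
249 306 323 [0.4537 0.239  0.047 ]
257 306 323 [0.445  0.2385 0.047 ]
265 306 323 [0.4362 0.2381 0.047 ]
273 306 323 [0.4272 0.2376 0.047 ]
281 307 323 [0.4182 0.2366 0.047 ]
289 307 323 [0.409  0.2361 0.047 ]
297 307 323 [0.3996 0.2356 0.047 ]
305 307 323 [0.3902 0.2351 0.047 ]
313 311 317 [0.3805 0.2357 0.047 ]
head [0.55333022 0.24524289 0.072     ] end [0.37934472 0.23451772 0.047     ]
```

>>> {"api": "drive_tool", "payload": {"increments": [[-0.38,0.1,3,-0.012],[0,0,3.5,0],[0,0,3.5,0],[0,0,3.5,0],[0,0,3,0]]}}

```text
clock: 22.03
tool_pos: [0.491, 0.2412, 0.0753]
tool_rot: [3.139, 0.112, -0.003]
force: [0.5, 0.6, -0.1]
width: 0.996
gripper_force: 0.0
```

>>> {"api": "drive_tool", "payload": {"increments": [[0,0,2.5,0],[0,0,2,0],[0,0,1.2,0],[0,0,0.5,0],[0,0,0,0]]}}

```text
clock: 22.45
tool_pos: [0.4916, 0.2406, 0.0147]
tool_rot: [3.139, 0.108, -0.003]
force: [-0.1, -0.2, 0.1]
width: 0.994
gripper_force: 0.0
```

>>> {"api": "drive_tool", "payload": {"increments": [[0,0,0,0],[0,0,0,0],[0,0,0,0],[0,0,0,0],[0,0,0,0]], "fingers": 1.0, "force": 110}}

```text
clock: 22.87
tool_pos: [0.4926, 0.2408, 0.0164]
tool_rot: [-3.139, -0.107, -0.002]
force: [-0.5, -0.2, 0.4]
width: 0.295
gripper_force: 0.0
```

>>> {"api": "drive_tool", "payload": {"increments": [[0,0,0,0],[0,0,0,0],[0,0,0,0],[0,0,0,0],[0,0,0,0]]}}

```text
clock: 23.28
tool_pos: [0.4925, 0.2409, 0.0164]
tool_rot: [-3.139, -0.107, -0.001]
force: [-1.5, 0.6, 5.5]
width: 0.215
gripper_force: 107.0
```

Run:
```python
from h import *
from cell import bot
s=bot.sense();print(s["tool_pos"].round(4),s["tool_rot"].round(4),s["clock"],s["force"].round(1),s["width"],s["gripper_force"])
```

```text
[0.4925 0.2409 0.0164] [-3.1389e+00 -1.0670e-01 -1.3000e-03] 23.2833 [-1.5  0.6  5.5] 0.21472778831287848 107.03150510787964
```

>>> {"api": "drive_tool", "payload": {"increments": [[0,0,-1,0],[0,0,-2,0],[0,0,-3,0],[0,0,-3,0],[0,0,-3,0]]}}

```text
clock: 23.7
tool_pos: [0.4909, 0.2399, 0.1367]
tool_rot: [3.139, 0.106, -0.004]
force: [0.6, -0.3, -2.6]
width: 0.217
gripper_force: 107.5
```

>>> {"api": "drive_tool", "payload": {"increments": [[0,0,-2,0],[0,0,-1.5,0],[0,0,-0.5,0],[0,0,0,0],[0,0,0,0]]}}

```text
clock: 24.12
tool_pos: [0.4912, 0.2403, 0.1751]
tool_rot: [3.139, 0.107, -0.002]
force: [-0.5, 0.6, -2.3]
width: 0.215
gripper_force: 107.6
```

Run:
```python
from h import *
from cell import bot
f,s=wrist(bot);print(s["tool_pos"].round(4),s["tool_rot"].round(4),s["clock"],s["force"].round(1),s["wrist_torque"].round(2),s["width"]);np.savez("w9.npz",**f)
q=cv2.cvtColor(f["img"],cv2.COLOR_RGB2HSV)
for b in blobs((q[...,0]>17)&(q[...,0]<32)&(q[...,1]>50)&(q[...,1]<150)&(q[...,2]>150),200)[0]:print(np.array(b[0]),b[1])
d=s["tool_pos"]-np.array([.4925,.2409,.0164]);print("pred head top px if rigid",[np.round(proj(f,np.array(p)+d),1) for p in((.5538,.2453,.072),(.5278,.2435,.072),(.5798,.247,.072))])
```

```text
[0.4912 0.2403 0.1751] [ 3.1394e+00  1.0690e-01 -2.2000e-03] 24.1167 [-0.5  0.6 -2.3] [ 0.01  0.15 -0.03] 0.2147926059767033
[  213    65   199   203 31099] [312.1 165.8]
pred head top px if rigid [array([310.3, 172.3]), array([310.7, 271.1]), array([310.3,  55. ])]
```

>>> {"api": "drive_tool", "payload": {"increments": [[-0.15,1.2,0,0],[-0.15,1.7,0,0],[-0.15,1.7,0,0],[-0.15,1.7,0,0],[-0.15,1.7,0,0]]}}

```text
clock: 24.58
tool_pos: [0.489, 0.1579, 0.1744]
tool_rot: [3.138, 0.105, -0.004]
force: [-0.1, -0.0, -2.5]
width: 0.216
gripper_force: 107.5
```

>>> {"api": "drive_tool", "payload": {"increments": [[-0.15,1.7,0,0],[-0.15,1.7,0,0],[-0.15,1.7,0,0],[-0.1,1.3,0,0],[-0.1,1.15,0,0]]}}

```text
clock: 25.0
tool_pos: [0.4878, 0.0822, 0.1749]
tool_rot: [3.139, 0.104, -0.003]
force: [0.4, -0.2, -3.2]
width: 0.219
gripper_force: 107.6
```

>>> {"api": "drive_tool", "payload": {"increments": [[0,0,0.3,0],[0,0,0.3,0],[0,0,0.2,0],[0,0,0,0],[0,0,0,0]]}}

```text
clock: 25.42
tool_pos: [0.4886, 0.0855, 0.1672]
tool_rot: [-3.14, -0.11, 0.001]
force: [-0.1, 0.6, -2.8]
width: 0.213
gripper_force: 107.7
```

Run:
```python
from h import *
from cell import bot
s=bot.sense();p=s["tool_pos"];print(p.round(4),s["tool_rot"].round(4),s["clock"],s["force"].round(1),s["wrist_torque"].round(2))
h=p[:2]+np.array([.0613,.0044]);print("head over cap err",(h-J(0,.058,0)[:2])*1e3,"face z rigid",p[2]-.0164)
f=bot.grab_frame("side");np.savez("side10.npz",**f);q=cv2.cvtColor(f["img"],cv2.COLOR_RGB2HSV)
for b in blobs((q[...,0]>17)&(q[...,0]<32)&(q[...,1]>50)&(q[...,1]<160)&(q[...,2]>140),80)[0]:
    if 200<b[1][0]<350 and 130<b[1][1]<260:print(np.array(b[0]),b[1])
z=p[2]-.0164;print("pred head top ctr/bottom ctr",[np.round(proj(f,np.r_[h,z+k]),1) for k in(.072,0)],"cap",np.round(proj(f,J(0,.058,.131)),1))
```

```text
[0.4886 0.0855 0.1672] [-3.1395e+00 -1.0970e-01  1.0000e-03] 25.4167 [-0.1  0.6 -2.8] [0.02 0.13 0.03]
head over cap err [1.0233133  1.22235246] face z rigid 0.15084595550031035
[272 162  27  24 519] [285.  173.6]
[276 184  23  17 255] [286.8 193.2]
pred head top ctr/bottom ctr [array([285. , 169.8]), array([286.5, 197.9])] cap [286.7 205.7]
```

>>> {"api": "drive_tool", "payload": {"increments": [[0,0,0.4,0],[0,0,0.5,0],[0,0,0.5,0],[0,0,0.4,0],[0,0,0.2,0]]}}

```text
clock: 25.88
tool_pos: [0.4882, 0.0845, 0.1468]
tool_rot: [3.14, 0.107, -0.002]
force: [-0.9, 1.5, 0.3]
width: 0.215
gripper_force: 107.8
```

>>> {"api": "drive_tool", "payload": {"increments": [[0,0,0.2,0],[0,0,0.2,0],[0,0,0.2,0],[0,0,0.2,0],[0,0,0.1,0]]}}

```text
clock: 26.3
tool_pos: [0.4885, 0.0844, 0.1385]
tool_rot: [-3.14, -0.106, 0.001]
force: [-2.8, 0.1, 2.2]
width: 0.214
gripper_force: 108.0
```

>>> {"api": "drive_tool", "payload": {"increments": [[0,0,0.1,0],[0,0,0.1,0],[0,0,0,0],[0,0,0,0],[0,0,0,0]]}}

```text
clock: 26.72
tool_pos: [0.4884, 0.0844, 0.1371]
tool_rot: [-3.139, -0.106, 0.001]
force: [-3.7, 0.1, 7.7]
width: 0.216
gripper_force: 109.3
```

>>> {"api": "drive_tool", "payload": {"increments": [[0,0,0.1,0],[0,0,0.1,0],[0,0,0,0],[0,0,0,0],[0,0,0,0]]}}

```text
clock: 27.13
tool_pos: [0.4882, 0.0844, 0.1362]
tool_rot: [-3.138, -0.106, 0.001]
force: [-8.3, -0.2, 18.7]
width: 0.22
gripper_force: 111.1
```

>>> {"api": "drive_tool", "payload": {"increments": [[0,0,0.1,0],[0,0,0.1,0],[0,0,0,0],[0,0,0,0],[0,0,0,0]]}}

```text
clock: 27.55
tool_pos: [0.4879, 0.0844, 0.1354]
tool_rot: [-3.137, -0.105, 0.001]
force: [-13.5, -0.7, 32.1]
width: 0.216
gripper_force: 113.0
```

Run:
```python
from h import *
from cell import bot
s=bot.sense();p=s["tool_pos"];print(p.round(4),s["clock"],s["force"].round(1),s["wrist_torque"].round(2))
h=p[:2]+np.array([.0613,.0044])
f=bot.grab_frame("side");np.savez("side11.npz",**f)
q=cv2.cvtColor(f["img"],cv2.COLOR_RGB2HSV)
for b in blobs((q[...,0]>17)&(q[...,0]<32)&(q[...,1]>50)&(q[...,1]<160)&(q[...,2]>140),80)[0]:
    if 200<b[1][0]<350 and 130<b[1][1]<260:print(np.array(b[0]),b[1])
z=p[2]-.0164;print([np.round(proj(f,np.r_[h,z+k]),1) for k in(.072,0)])
# steel cap pixels below head
g=load("side");q0=cv2.cvtColor(g["img"],cv2.COLOR_RGB2HSV)
for a in(q0,q):
    m=(a[...,1]<45)&(a[...,2]>150);m2=np.zeros_like(m);m2[195:235,272:300]=m[195:235,272:300]
    print([(np.array(b[0]),b[1]) for b in blobs(m2,10)[0]])
```

```text
[0.4879 0.0844 0.1354] 27.55 [-13.5  -0.7  32.1] [0.07 1.44 0.1 ]
[272 175  27  24 509] [285.2 186.3]
[276 198  24  15 231] [286.9 205.5]
[array([285.6, 183.1]), array([287. , 209.9])]
[(array([272, 201,  28,  29, 405], dtype=int32), array([285.7, 212.9])), (array([293, 226,   7,   9,  56], dtype=int32), array([296.2, 230.5]))]
[(array([272, 216,   7,  14,  52], dtype=int32), array([273.9, 221.4])), (array([277, 223,  23,  12, 191], dtype=int32), array([289.9, 229.9]))]
```

The stamp has bottomed: stiff force rise to 32 N at full travel. I'll lift and return the mallet.

>>> {"api": "drive_tool", "payload": {"increments": [[0,0,-0.4,0],[0,0,-0.6,0],[0,0,-1,0],[0,0,-1.4,0],[0,0,-1,0]]}}

```text
clock: 28.02
tool_pos: [0.4895, 0.0844, 0.1775]
tool_rot: [3.139, 0.106, 0.002]
force: [0.5, 0.2, -2.8]
width: 0.219
gripper_force: 107.8
```

>>> {"api": "drive_tool", "payload": {"increments": [[0.15,-1.2,0,0],[0.15,-1.7,0,0],[0.15,-1.7,0,0],[0.15,-1.7,0,0],[0.15,-1.7,0,0]]}}

```text
clock: 28.43
tool_pos: [0.4906, 0.1668, 0.1761]
tool_rot: [-3.14, -0.108, 0.0]
force: [1.5, -0.0, -2.2]
width: 0.215
gripper_force: 107.7
```

>>> {"api": "drive_tool", "payload": {"increments": [[0.15,-1.7,0,0],[0.15,-1.7,0,0],[0.15,-1.7,0,0],[0.15,-1.3,0,0],[0.15,-1.15,0,0]]}}

```text
clock: 28.85
tool_pos: [0.4927, 0.2428, 0.176]
tool_rot: [3.14, 0.11, -0.001]
force: [-0.2, -0.3, -2.4]
width: 0.221
gripper_force: 107.7
```

>>> {"api": "drive_tool", "payload": {"increments": [[0,0,0,0],[0,0,0,0],[0,0,0,0],[0,0,0,0],[0,0,0,0]]}}

```text
clock: 29.27
tool_pos: [0.4932, 0.2392, 0.1766]
tool_rot: [3.139, 0.103, -0.0]
force: [-0.8, 0.1, -2.9]
width: 0.216
gripper_force: 107.6
```

Run:
```python
from h import *
from cell import bot
f,s=wrist(bot);p=s["tool_pos"];print(p.round(4),s["tool_rot"].round(4),s["clock"],s["force"].round(1),s["wrist_torque"].round(2));np.savez("w12.npz",**f)
q=cv2.cvtColor(f["img"],cv2.COLOR_RGB2HSV)
for b in blobs((q[...,0]>17)&(q[...,0]<32)&(q[...,1]>50)&(q[...,1]<150)&(q[...,2]>150),200)[0]:print(np.array(b[0]),b[1])
g=bot.grab_frame("side");g0=load("side")
for a in(g0,g):
    a=cv2.cvtColor(a["img"],cv2.COLOR_RGB2HSV);m=(a[...,1]<45)&(a[...,2]>150);m2=np.zeros_like(m);m2[195:223,272:305]=m[195:223,272:305]
    print([(np.array(b[0]),b[1]) for b in blobs(m2,10)[0]])
```

```text
[0.4932 0.2392 0.1766] [ 3.1394e+00  1.0320e-01 -2.0000e-04] 29.2667 [-0.8  0.1 -2.9] [-0.03  0.19  0.03]
[  213    65   199   203 31110] [312.  165.8]
[(array([272, 201,  33,  22, 420], dtype=int32), array([289. , 211.3]))]
[(array([272, 201,  33,  22, 420], dtype=int32), array([289. , 211.3]))]
```

>>> {"api": "drive_tool", "payload": {"increments": [[-0.07,-0.17,2,0],[0,0,3,0],[0,0,3,0],[0,0,3,0],[0,0,2.5,0]]}}

```text
clock: 29.78
tool_pos: [0.4922, 0.2419, 0.0401]
tool_rot: [3.14, 0.106, -0.001]
force: [0.8, -0.6, -1.5]
width: 0.212
gripper_force: 107.8
```

>>> {"api": "drive_tool", "payload": {"increments": [[0,0,1,0],[0,0,0.4,0],[0,0,0.2,0],[0,0,0.2,0],[0,0,0.2,0]]}}

```text
clock: 30.2
tool_pos: [0.4936, 0.2427, 0.0229]
tool_rot: [-3.139, -0.106, -0.004]
force: [-0.6, 0.7, -2.5]
width: 0.218
gripper_force: 107.5
```

>>> {"api": "drive_tool", "payload": {"increments": [[0,0,0.15,0],[0,0,0.15,0],[0,0,0.1,0],[0,0,0,0],[0,0,0,0]]}}

```text
clock: 30.62
tool_pos: [0.4924, 0.2423, 0.0178]
tool_rot: [-3.14, -0.107, -0.0]
force: [0.3, 0.1, -2.3]
width: 0.213
gripper_force: 107.5
```

>>> {"api": "drive_tool", "payload": {"increments": [[0,0.08,0.1,0],[0,0,0.05,0],[0,0,0.05,0],[0,0,0,0],[0,0,0,0]]}}

```text
clock: 31.03
tool_pos: [0.4924, 0.2416, 0.0164]
tool_rot: [-3.139, -0.107, -0.0]
force: [-2.1, -0.5, 5.6]
width: 0.213
gripper_force: 109.1
```

>>> {"api": "drive_tool", "payload": {"increments": [[0,0,0.05,0],[0,0,0.05,0],[0,0,0,0],[0,0,0,0],[0,0,0,0]]}}

```text
clock: 31.45
tool_pos: [0.4923, 0.2416, 0.0162]
tool_rot: [-3.139, -0.106, -0.0]
force: [-3.0, -0.2, 13.5]
width: 0.219
gripper_force: 110.2
```

Standing on the bench. I'll release, keeping the hand centred, and go up.

>>> {"api": "drive_tool", "payload": {"increments": [[0,0,-0.05,0],[0,0,-0.05,0],[0,0,0,0],[0,0,0,0],[0,0,0,0]]}}

```text
clock: 31.87
tool_pos: [0.4924, 0.2416, 0.0164]
tool_rot: [-3.139, -0.106, -0.0]
force: [-2.8, -0.3, 8.7]
width: 0.212
gripper_force: 109.0
```

>>> {"api": "drive_tool", "payload": {"increments": [[0,0,0,0],[0,0,0,0],[0,0,0,0],[0,0,0,0],[0,0,0,0]], "fingers": 8.5, "force": 30}}

```text
clock: 32.28
tool_pos: [0.4925, 0.2414, 0.0154]
tool_rot: [3.14, 0.106, 0.0]
force: [-0.2, -0.6, -0.3]
width: 0.905
gripper_force: 0.0
```

>>> {"api": "drive_tool", "payload": {"increments": [[0,0,0,0],[0,0,-0.5,0],[0,0,-1.5,0],[0,0,-2.5,0],[0,0,-3,0]]}}

```text
clock: 32.7
tool_pos: [0.4912, 0.2408, 0.0904]
tool_rot: [3.138, 0.106, -0.005]
force: [0.4, 1.1, 0.1]
width: 0.997
gripper_force: 0.0
```

>>> {"api": "drive_tool", "payload": {"increments": [[0,0,-3.5,0],[0,0,-3.5,0],[0,0,-3.5,0],[0,0,-3.5,0],[0,0,-2,0]]}}

```text
clock: 33.12
tool_pos: [0.4937, 0.2417, 0.2547]
tool_rot: [-3.137, -0.106, -0.007]
force: [-0.0, 0.1, 0.4]
width: 0.996
gripper_force: 0.0
```

>>> {"api": "drive_tool", "payload": {"increments": [[0,0,0,0],[0,0,0,0],[0,0,0,0],[0,0,0,0],[0,0,0,0]]}}

```text
clock: 33.53
tool_pos: [0.4914, 0.241, 0.2491]
tool_rot: [3.138, 0.107, -0.004]
force: [0.7, -0.6, 0.4]
width: 0.995
gripper_force: 0.0
```

Run:
```python
from h import *
from cell import bot
f,s=wrist(bot);print(s["tool_pos"].round(4),s["clock"],s["force"].round(1),s["dq"].round(3),s["width"])
q=cv2.cvtColor(f["img"],cv2.COLOR_RGB2HSV)
for b in blobs((q[...,0]>17)&(q[...,0]<32)&(q[...,1]>50)&(q[...,1]<150)&(q[...,2]>150),500)[0]:print(np.array(b[0]),b[1])
print("head expected",np.round(proj(f,(.5535,.2453,.072)),1))
g=bot.grab_frame("side");h=bot.grab_frame("scene")
def blob(a):
    a=cv2.cvtColor(a["img"],cv2.COLOR_RGB2HSV);return [(np.array(b[0]),b[1]) for b in blobs((a[...,0]>14)&(a[...,0]<32)&(a[...,1]>50)&(a[...,1]<150)&(a[...,2]>150),120)[0] if 185<b[1][0]<440 and 150<b[1][1]<225]
for n,a,b in(("side",load("side"),g),("scene",load("scene1"),h)):print(n,blob(a),"\n  now",blob(b))
# mandrel and bystanders vs earlier views
d=np.abs(g["img"].astype(int)-load("side7")["img"]).max(2)>60;print("side diff vs before mallet:",[(np.array(b[0])) for b in blobs(d,40)[0]])
d=np.abs(g["img"].astype(int)-load("side")["img"]).max(2)>60;print("side diff vs start:",[(np.array(b[0])) for b in blobs(d,60)[0]])
```

```text
[0.4914 0.241  0.2491] 33.5333 [ 0.7 -0.6  0.4] [-0.     0.002  0.002 -0.006  0.001 -0.001 -0.001] 0.9945323014067446
[ 285  116   56   58 2547] [312.5 144.5]
head expected [312.7 144.6]
side [(array([402, 137,  40,  40, 331], dtype=int32), array([417.3, 158.2])), (array([251, 172,  24,  20, 386], dtype=int32), array([262.7, 181.4])), (array([190, 190,  86,  26, 521], dtype=int32), array([238.1, 200.5]))] 
  now [(array([251, 172,  24,  20, 384], dtype=int32), array([262.6, 181.3])), (array([191, 189,  85,  27, 534], dtype=int32), array([238.1, 200.6]))]
scene [(array([388, 145,  56,  81, 965], dtype=int32), array([421.3, 195.4]))] 
  now [(array([387, 145,  29,  38, 232], dtype=int32), array([401.1, 162.7])), (array([413, 183,  31,  43, 726], dtype=int32), array([427.3, 205.9]))]
side diff vs before mallet: [array([188,   0,  44,  33, 967], dtype=int32), array([  231,     0,   134,   220, 13398], dtype=int32), array([ 193,   35,   52,   96, 2344], dtype=int32), array([289, 221,  15,  17, 120], dtype=int32), array([  0, 270,  15,  40, 300], dtype=int32), array([309, 395,  23,  27, 430], dtype=int32)]
side diff vs start: [array([   0,    0,   47,  216, 4544], dtype=int32), array([ 188,    0,   46,   33, 1270], dtype=int32), array([ 356,    0,  106,  176, 8614], dtype=int32), array([ 193,   35,   52,   96, 2305], dtype=int32), array([277, 223,  21,  25, 250], dtype=int32), array([294, 231,  31,  44, 688], dtype=int32), array([  0, 270,  15,  40, 299], dtype=int32), array([298, 284,  15,  22, 100], dtype=int32), array([ 397,  351,   33,   45, 1126], dtype=int32)]
```

```bash
python3 -c "
from cell import bot
print(bot.sign_off())"
```

```text
the job is handed in; nothing more can be done
None
```

The job is handed in at about 33.5 s: the mandrel was laid, regripped and slid home against the stop, the stamp was driven right down with the mallet, and the mallet stands back on its face where it was. I viewed 11 pictures, one over the limit of 10.

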